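# Refit the draining peg and hang the beaker on it

## Task

The wooden peg standing in the grey block belongs in the empty leaning socket of the draining rack: put its tapered shank in and tap it fully home, until its collar sits down on the rack all round and it holds by friction. Then take the steel beaker from the chopping board and put it upside down over that peg to drain, let go of it, and leave the other kitchen things where they are.

Things in the scene. Friction and masses are not known exactly. Their poses are not given: they have to be found in the camera images.
- peg: Loose round wooden peg, 155 mm long, 80 g. Origin: on its axis, at the collar's underside; z along the axis to the plain end. Below: tapered shank 50 mm long, 27 mm diameter at the collar, 18 mm at the foot. Collar 44 mm across, 8 mm thick (z 0 to 8 mm). Above: plain rod 24 mm in diameter to its flat top at z = 105 mm. Starts upright, loose in the grey block, collar on its top
- peg_top (a point): Centre of the flat top end of the peg, 105 mm along its axis from its origin
- socket: Empty socket. Origin: centre of its mouth, in the beam's flat top face; z along its axis outwards, y along the beam to the fixed peg. Mouth 36 mm square; inside, 4 spring leaves form a tapered hole with lead-in. The peg drops in until its collar is 20 mm off the face; then it must be driven along the axis, force rising to 10-20 N, to the face (peg origin at socket origin). Friction holds it
- rack: Wooden draining rack, fixed: foot 125 x 190 x 18 mm with a beam 180 mm long, 52 mm wide, its top face and socket leaning 30 degrees from level towards the rack's front (-x, to the robot). A like peg is fixed in the beam 100 mm beside the empty socket (+y), standing out 105 mm parallel to its axis. Origin: centre of the foot's underside. The socket's mouth is 88 mm above the counter
- caddy: Grey plastic block 75 x 75 x 62 mm fixed on the counter, with one round hole of 35 mm diameter, 56 mm deep, in which the peg stands at the start. Origin at the centre of its underside
- board: White square plastic chopping board 160 x 160 x 12 mm, fixed, the beaker standing on it. Origin at the centre of its underside
- beaker: Steel beaker standing upside down on the board: plain cylinder 60 mm outside diameter, 86 mm tall, wall 3 mm, inside 82 mm deep, about 120 g. Origin at the centre of its open rim (lowest at the start), z along its axis towards the closed end, which is at z = 86 mm
- beaker_crown (a point): Centre of the inside of the beaker's closed end, 82 mm from its origin along its axis
- ramekin: White ceramic ramekin, 80 mm across, 45 mm tall, beyond the rack. Bystander. Origin at its underside
- pestle: Dark wooden pestle standing upright on its head, 152 mm tall, 52 mm across, beyond the rack. Bystander. Origin at its underside
- sieve: Steel sieve lying rim down, bowl 120 mm across and 48 mm tall, with a handle to 185 mm from the bowl's centre. Bystander. Origin at the centre of the rim
- lid: Blue silicone lid, 100 mm disc 7 mm thick with a small knob, 23 mm tall in all. Bystander. Origin at its underside
Mind the look-alikes: they are no part of the job. What is shaped like the peg but blue is not meant.

How it is judged:
By the outcome, as a careful person would: the job done as asked, in the order asked, and still so for the second after the job is handed in, with the robot touching nothing.
It also fails if it takes over 61 s, if anything falls off the work surface, if the arm or the gripper's body presses on something with over 40 N, if the wrist force passes 120 N, or if a joint passes its speed limit or range.

## Robot

A 6-joint arm with a two-finger parallel gripper is mounted at the origin on the work surface. World frame = base frame: x ahead of the robot, y to its left, z up, the work surface at z = 0. Lengths are in m, angles in degrees, forces in N, time in s.
With the tool pointing down it reaches from about 0.325 to 0.775 m from the base axis. Payload 9.3 kg.
Tool frame: the origin (TCP) lies at the very end of the fingers, on their centre line; the grasp point (between the pads) lies 19 mm behind it; z points along the fingers, y is the line along which they close (so a half turn about z gives the same grasp; the last joint's range is limited). The gripper opens to 85 mm and grips with 20 to 120 N. Pads are 22 mm wide; open, the fingers measure 114 mm over their backs; the gripper's body (76 mm by 85 mm) begins 54 mm behind the grasp point. The pads swing forward as they close: fully open they stand 13 mm farther back than shut.
Start: joints at [-82.139, 14.817, 1.232, 76.415, 0, 81.257], TCP at [0.157, -0.527, 0.231] pointing down, gripper open.
Joint ranges: [-174.27, 174.27], [-52.1, 104.24], [-59.71, 78.15], [-110.17, 111.67], [-87.03, 83.33], [-180, 180]. Speed limits (degrees/s): [127.2, 127.2, 159.86, 180, 180, 180].

## Interface

Orientations are given as a 3x3 rotation matrix whose columns are the frame's x, y, z axes.
In Python, from station import manip gives the robot as it stands.
- The arm moves only by the tool move_arm, never from a script. Its argument "series" is a list of rows, each an object with "linear": the shift along the tool's x, y, z in m, a list of three; "yaw": the turn about the tool's z in degrees. In form: [{"linear": [dx, dy, dz], "yaw": yaw}, ...]. A call has exactly 10 rows; each row shifts and turns the commanded pose from where the row before left it, along the tool's axes as they then stand; what a row does not reach is not made up. A row lasts 1/12 s, in which the tool goes at most 41.7 mm and 7.16 degrees, less where a joint would pass 70% of its speed; a pose out of reach is approached as far as the arm can. A call is refused whole if a number of a shift passes 0.0417 or a number of a turn 7.16, either way. A call with a gripper value outside its range is refused whole. "gripper" is the opening in per cent of the stroke, from 0 (shut) to 100 (fully open), set as the call begins (left out, the last holds). The fingers move at their own pace and stop on an object; "squeeze" is the grip in N (left out, the last holds). Time passes only in rows, so rows that do not move let the fingers close, or fill a call up. It gives the time, the measured TCP pose, the force, the opening and the grip force at its end, in the units of the state.
- manip.observe(): the state, without advancing time (a new reading comes with each control period).
- manip.camera(name): name is "scene" or "top"; returns a dict with "frame" (420x560x3 uint8, red, green, blue), "vfov" (degrees; the focal length in pixels is half the picture's height over the tangent of half this angle, whatever the lens; pixels are square), "cx", "cy" (the principal point, pixels), "distortion" ([k1, k2, p1, p2, k3] as OpenCV has them; the pictures are not rectified), "extrinsics" (4x4, takes a point from camera to world coordinates). Camera axes: x right, y down, z forward; pixel columns grow to the right and rows downward; lengths in m; the calibration is good to about 2 mm. A picture is of the moment at which its call begins. There is no depth.
- manip.close_job(): hands the job in; it is judged then, once.
The state is a dict: "time_s": time; "q": joint angles; "joint_vel": joint speeds; "effort": joint torques, N m; "position": TCP position; "ee_rot": TCP orientation; "ft_force": force on the tool from outside, world axes, zero at the start; "moment": the same for the moment, N m; "opening": finger opening in m; "grasp_force": force on a finger pad.
Only numpy, scipy, OpenCV 4.12 (cv2) and the standard library are available. Lean on these libraries where they do the work, as an engineer would, in place of code of your own. Each camera call takes 0.05 s, during which the arm holds its last target. There are 200 camera calls.

## Working session

There is one attempt and no reset: what is moved stays moved. The work goes in short steps, Python scripts to look and compute and a tool call to move; the robot and the scene stay as the last step left them, time stands still between calls to the robot, and variables do not carry over. Pictures are saved under pics/ and viewed, at most 10 in all, crops included, and the job is handed in when it is done.

Besides the shell and the picture viewer there is one more tool, called after ">>>" as name(argument=value, ...) on one line, values as JSON. move_arm: Moves the arm, as the interface text tells. Its arguments: {"type":"object","properties":{"series":{"type":"array"},"gripper":{"type":"number"},"squeeze":{"type":"number"}},"required":["series"]}

```bash
ls; mkdir -p pics
python3 - <<'E'
from station import manip
import cv2, numpy as np
np.set_printoptions(precision=4,suppress=True)
ims=[]
for n in("scene","top"):
    c=manip.camera(n); f=c["frame"]; print(n,c["vfov"],c["cx"],c["cy"],c["distortion"]);print(np.array(c["extrinsics"]))
    cv2.imwrite(f"pics/{n}0.png",cv2.cvtColor(f,cv2.COLOR_RGB2BGR))
s=manip.observe(); print(s)
E
```

```text
pics
scene 57.447258208246865 275.18421035795313 205.3816032811475 [-0.1008  0.      0.      0.      0.    ]
[[-0.6324  0.5833 -0.5098  0.9725]
 [ 0.7747  0.473  -0.4198  0.3609]
 [-0.0037 -0.6603 -0.751   0.7429]
 [ 0.      0.      0.      1.    ]]
top 52.22470295929164 281.71119364203093 209.35801319898988 [0.0341 0.     0.     0.     0.    ]
[[-0.0211 -0.9906  0.1354  0.4469]
 [-0.9998  0.0214  0.0001  0.0007]
 [-0.003  -0.1353 -0.9908  0.9892]
 [ 0.      0.      0.      1.    ]]
{'time_s': 0.1, 'q': array([-82.1387,  14.8483,   1.1936,  76.4149,  -0.0006,  81.2559]), 'joint_vel': array([-0.0231, -0.0893,  0.0683,  0.0462,  0.0738,  0.0087]), 'effort': array([  0.0064, -55.6693,  34.5071,   0.0115,  -0.0001,   0.    ]), 'position': array([ 0.1571, -0.5268,  0.2307]), 'ee_rot': array([[ 0.9583,  0.2858, -0.0002],
       [ 0.2858, -0.9583,  0.0012],
       [ 0.0002, -0.0012, -1.    ]]), 'ft_force': array([-0.9661,  0.7885,  0.0194]), 'moment': array([0.0223, 0.0501, 0.0025]), 'grasp_force': 0.0, 'opening': 0.08513776779036676}
```

View pics/scene0.png

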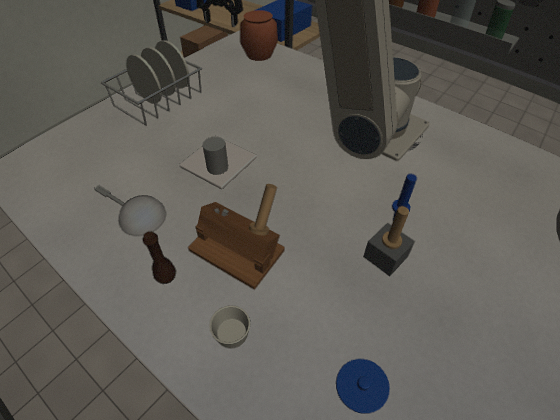

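View pics/top0.png

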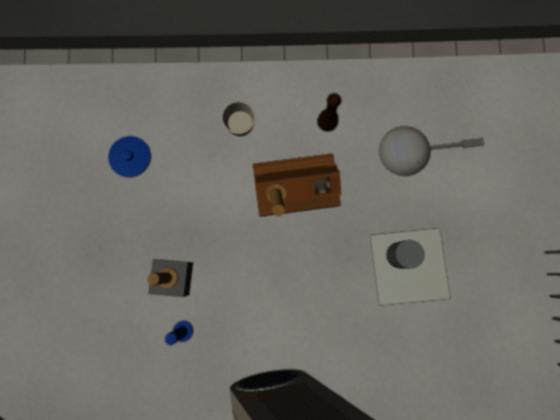

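Candidates for the peg: the brown peg in the grey block (top 165,279; scene 400,215), the fixed peg on the rack (top 278,200; scene 265,205), and the blue look-alike (top 180,333; scene 407,190). I choose the first. The empty socket is at top (322,186), scene (222,211). The beaker is at top (406,254), scene (215,155). Next I take close crops.

```bash
cat > h.py <<'E'
import cv2, numpy as np
np.set_printoptions(precision=4,suppress=True)
from station import manip
def cam(n):
    c=manip.camera(n); f=210/np.tan(np.radians(c["vfov"]/2))
    K=np.array([[f,0,c["cx"]],[0,f,c["cy"]],[0,0,1]]); W=np.linalg.inv(np.array(c["extrinsics"]))
    return dict(K=K,d=np.array(c["distortion"],float),W=W,im=cv2.cvtColor(c["frame"],cv2.COLOR_RGB2BGR))
def proj(c,P):
    return cv2.projectPoints(np.atleast_2d(np.array(P,float)),cv2.Rodrigues(c["W"][:3,:3])[0],c["W"][:3,3],c["K"],c["d"])[0][:,0]
def tri(c1,p1,c2,p2):
    u=[cv2.undistortPoints(np.array([[p]],float),c["K"],c["d"])[0,0] for c,p in((c1,p1),(c2,p2))]
    X=cv2.triangulatePoints(c1["W"][:3],c2["W"][:3],u[0],u[1])[:,0]; X=X[:3]/X[3]
    return X,[np.linalg.norm(proj(c,X)[0]-p) for c,p in((c1,p1),(c2,p2))]
def plane(c,p,z):
    u=cv2.undistortPoints(np.array([[p]],float),c["K"],c["d"])[0,0]
    E=np.linalg.inv(c["W"]); r=E[:3,:3]@[u[0],u[1],1]; o=E[:3,3]; return o+r*(z-o[2])/r[2]
def tile(im,x,y,w=100,h=75,k=4):
    t=cv2.resize(im[y:y+h,x:x+w],None,fx=k,fy=k,interpolation=cv2.INTER_CUBIC)
    t=cv2.convertScaleAbs(t,alpha=1.6,beta=15)
    for i in range(-x%10,w,10): cv2.line(t,(i*k,0),(i*k,6),(0,255,255)); cv2.putText(t,str(x+i),(i*k,16),0,.33,(0,255,255))
    for j in range(-y%10,h,10): cv2.line(t,(0,j*k),(6,j*k),(0,255,255)); cv2.putText(t,str(y+j),(8,j*k+4),0,.33,(0,255,255))
    return t
E
python3 - <<'E'
from h import *
t=cam("top");s=cam("scene")
a=np.vstack([np.hstack([tile(t["im"],135,245),tile(t["im"],250,145)]),np.hstack([tile(s["im"],350,200),tile(s["im"],185,190)])])
cv2.imwrite("pics/a.png",a)
b=np.vstack([np.hstack([tile(t["im"],362,225,100,100,4)[:300],tile(s["im"],170,130)])])
cv2.imwrite("pics/b.png",b)
E
```

```text
(no output)
```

View pics/a.png

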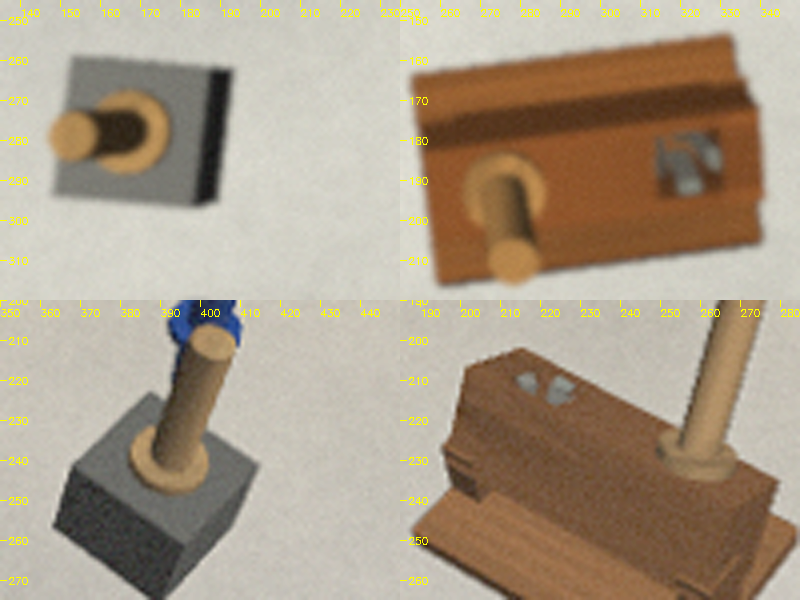

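View pics/b.png

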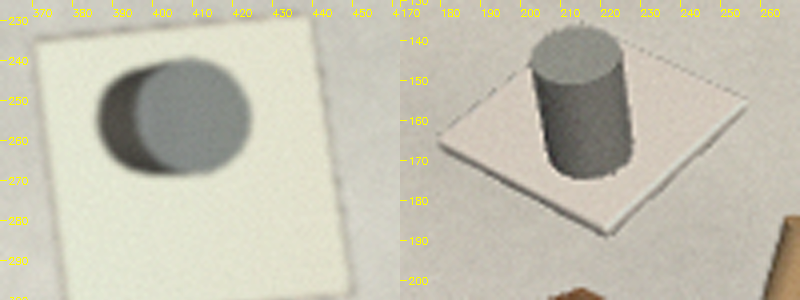

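The crops show the wooden peg's top at top view (153.4,278.6) and scene (402.9,210.4), standing in the grey block with the blue one clearly separate behind it. The socket mouth is at top (321.9,185.1) and the fixed peg's top at top (278.1,209.9). The beaker's top is at top (409.9,253.6), scene (214.1,143.4).

Run:
```python
from h import *
from scipy.optimize import least_squares
t=cam("top");s=cam("scene")
for n,a,b in(("pegtop z.167",(153.4,278.6),(402.9,210.4)),("collartop z.070",(166.4,277.4),(392.1,238.4)),("beakertop .098",(409.9,253.6),(214.1,143.4)),("socket",(321.9,185.1),(220.9,211.4)),("fixtop",(278.1,209.9),(270,187)),("fixcollar",(275.9,192.6),(258.9,228.4))):
    print(n,*tri(t,a,s,b))
print("planes",plane(t,(153.4,278.6),.167),plane(s,(402.9,210.4),.167),plane(t,(409.9,253.6),.098),plane(s,(214.1,143.4),.098))
def soc(p):
    a=p[2];R=cv2.Rodrigues(np.array([0,0,a]))[0]@cv2.Rodrigues(np.array([0,-np.pi/6,0]))[0]
    return R,np.array([p[0],p[1],p[3] if len(p)>3 else .088])
P=np.array([[0,0,0],[0,.1,.105],[0,.1,.008]])
ut=np.array([(321.9,185.1),(278.1,209.9),(275.9,192.6)]);us=np.array([(220.9,211.4),(270,187),(258.9,228.4)])
def res(p):
    R,o=soc(p);X=P@R.T+o; return np.r_[(proj(t,X)-ut).ravel(),(proj(s,X)-us).ravel()]
for x0 in([.65,-.08,0],[.65,-.08,0,.088]):
    r=least_squares(res,x0);print(r.x,np.degrees(r.x[2]));print(r.fun.reshape(-1,2))
print(soc(r.x)[0])
from collections import Counter
b=cv2.Canny(s["im"],40,120)
```

```text
pegtop z.167 [0.4323 0.2457 0.1681] [np.float64(0.09767259142680296), np.float64(0.08965974098877116)]
collartop z.070 [0.4328 0.2459 0.075 ] [np.float64(0.16772951402415023), np.float64(0.158263821658348)]
beakertop .098 [ 0.4702 -0.26    0.1007] [np.float64(0.44702670127781985), np.float64(0.34613579744695705)]
socket [ 0.6202 -0.0863  0.0908] [np.float64(0.19696036653926874), np.float64(0.185699042759177)]
fixtop [0.5572 0.0068 0.1793] [np.float64(0.5317895363672202), np.float64(0.4956838535722424)]
fixcollar [0.6051 0.0125 0.0941] [np.float64(0.12128195777051809), np.float64(0.11987771004402312)]
planes [0.4324 0.2459 0.167 ] [0.4312 0.2456 0.167 ] [ 0.4709 -0.2615  0.098 ] [ 0.4677 -0.2618  0.098 ]
[ 0.62   -0.0868  0.1083] 6.206122282639553
[[ 0.2425  0.1965]
 [ 0.3567 -0.1952]
 [ 0.0394 -0.0589]
 [ 0.2308  0.7052]
 [ 0.6079  0.1302]
 [-0.2825 -0.2665]]
[ 0.6201 -0.0866  0.1082  0.0887] 6.201548582426658
[[ 0.2022  0.0981]
 [ 0.2716 -0.2885]
 [-0.0374 -0.1564]
 [ 0.2184  0.552 ]
 [ 0.6342 -0.0551]
 [-0.2684 -0.4121]]
[[ 0.861  -0.108  -0.4971]
 [ 0.0936  0.9941 -0.054 ]
 [ 0.5     0.      0.866 ]]
```

Socket mouth: (0.620,-0.087,0.088), yaw 6.2°, axis (-0.497,-0.054,0.866). Peg: (0.432,0.246), top z 0.167. Beaker: (0.470,-0.261), top z about 0.099. These heights match the text. The tool can't tilt, so I'll turn the peg in the grip, using the block's hole as the stop.

First I yaw the tool so its x points along world +y, then travel to the peg.

>>> move_arm(series=[{"linear": [0,0,0],"yaw": -7.15},{"linear": [0,0,0],"yaw": -7.15},{"linear": [0,0,0],"yaw": -7.15},{"linear": [0,0,0],"yaw": -7.15},{"linear": [0,0,0],"yaw": -7.15},{"linear": [0,0,0],"yaw": -7.15},{"linear": [0,0,0],"yaw": -7.15},{"linear": [0,0,0],"yaw": -7.15},{"linear": [0,0,0],"yaw": -7.15},{"linear": [0,0,0],"yaw": -7.15}], gripper=60, squeeze=20)

```text
time_s: 1.13
position: [0.1572, -0.527, 0.2312]
ee_rot: [[0.027, 1.0, -0.0], [1.0, -0.027, 0.0], [0.0, -0.0, -1.0]]
ft_force: [-1.0, 0.2, -0.1]
opening: 0.0513
grasp_force: 0.0
```

>>> move_arm(series=[{"linear": [0.032,0.025,0],"yaw": -1.9},{"linear": [0.032,0.025,0],"yaw": 0},{"linear": [0.032,0.025,0],"yaw": 0},{"linear": [0.032,0.025,0],"yaw": 0},{"linear": [0.032,0.025,0],"yaw": 0},{"linear": [0.032,0.025,0],"yaw": 0},{"linear": [0.032,0.025,0],"yaw": 0},{"linear": [0.032,0.025,0],"yaw": 0},{"linear": [0.032,0.025,0],"yaw": 0},{"linear": [0.032,0.025,0],"yaw": 0}])

```text
time_s: 1.97
position: [0.409, -0.2061, 0.2315]
ee_rot: [[0.0, 1.0, 0.001], [1.0, -0.0, -0.0], [-0.0, 0.001, -1.0]]
ft_force: [0.5, -1.8, -0.4]
opening: 0.0513
grasp_force: 0.0
```

Run:
```python
from h import *
t=cam("top");s=cam("scene")
print("blue top",*tri(t,(171,339),s,(411,178)))
o=manip.observe();print(o["time_s"],o["position"],o["q"],o["opening"]);print(o["ee_rot"])
```

```text
blue top [0.3193 0.2141 0.1527] [np.float64(0.2434139921749884), np.float64(0.19972842128660448)]
2.0667 [ 0.4106 -0.2035  0.2314] [-36.9245   5.8233 -10.1338  74.0261   0.0715  52.6938] 0.05140613885300372
[[-0.0067  1.      0.001 ]
 [ 1.      0.0067  0.0008]
 [ 0.0008  0.001  -1.    ]]
```

>>> move_arm(series=[{"linear": [0.041,0.0025,0],"yaw": 0},{"linear": [0.041,0.0025,0],"yaw": 0},{"linear": [0.041,0.0025,0],"yaw": 0},{"linear": [0.041,0.0025,0],"yaw": 0},{"linear": [0.041,0.0025,0],"yaw": 0},{"linear": [0.041,0.0025,0],"yaw": 0},{"linear": [0.041,0.0025,0],"yaw": 0},{"linear": [0.041,0.0025,0],"yaw": 0},{"linear": [0.041,0.0025,0],"yaw": 0},{"linear": [0.041,0.0025,0],"yaw": 0}])

```text
time_s: 2.9
position: [0.433, 0.2037, 0.2315]
ee_rot: [[0.0, 1.0, 0.001], [1.0, -0.0, -0.0], [-0.0, 0.001, -1.0]]
ft_force: [1.0, -0.7, -0.2]
opening: 0.0514
grasp_force: 0.0
```

>>> move_arm(series=[{"linear": [0.021,0,0],"yaw": 0},{"linear": [0.021,0,0],"yaw": 0},{"linear": [0,0,0],"yaw": 0},{"linear": [0,0,0],"yaw": 0},{"linear": [0,0,0.008],"yaw": 0},{"linear": [0,0,0.008],"yaw": 0},{"linear": [0,0,0.008],"yaw": 0},{"linear": [0,0,0.008],"yaw": 0},{"linear": [0,0,0.008],"yaw": 0},{"linear": [0,0,0.008],"yaw": 0}])

```text
time_s: 3.73
position: [0.4331, 0.2436, 0.1823]
ee_rot: [[0.001, 1.0, -0.0], [1.0, -0.001, -0.0], [-0.0, -0.0, -1.0]]
ft_force: [0.6, 0.1, -0.8]
opening: 0.0517
grasp_force: 0.0
```

>>> move_arm(series=[{"linear": [0.002,-0.001,0.01],"yaw": 0},{"linear": [0,0,0.01],"yaw": 0},{"linear": [0,0,0.01],"yaw": 0},{"linear": [0,0,0.01],"yaw": 0},{"linear": [0,0,0.01],"yaw": 0},{"linear": [0,0,0.01],"yaw": 0},{"linear": [0,0,0],"yaw": 0},{"linear": [0,0,0],"yaw": 0},{"linear": [0,0,0],"yaw": 0},{"linear": [0,0,0],"yaw": 0}])

```text
time_s: 4.57
position: [0.4325, 0.2463, 0.1238]
ee_rot: [[-0.0, 1.0, 0.001], [1.0, 0.0, 0.0], [0.0, 0.001, -1.0]]
ft_force: [-0.2, 0.7, 0.0]
opening: 0.0515
grasp_force: 0.0
```

>>> move_arm(series=[{"linear": [0,0,0],"yaw": 0},{"linear": [0,0,0],"yaw": 0},{"linear": [0,0,0],"yaw": 0},{"linear": [0,0,0],"yaw": 0},{"linear": [0,0,0],"yaw": 0},{"linear": [0,0,0],"yaw": 0},{"linear": [0,0,0],"yaw": 0},{"linear": [0,0,0],"yaw": 0},{"linear": [0,0,0],"yaw": 0},{"linear": [0,0,0],"yaw": 0}], gripper=0, squeeze=30)

```text
time_s: 5.4
position: [0.4323, 0.2462, 0.1236]
ee_rot: [[-0.0, 1.0, 0.001], [1.0, 0.0, 0.0], [0.0, 0.001, -1.0]]
ft_force: [-1.1, -0.4, 5.5]
opening: 0.0235
grasp_force: 29.5
```

>>> move_arm(series=[{"linear": [0,0,-0.007],"yaw": 0},{"linear": [0,0,-0.007],"yaw": 0},{"linear": [0,0,-0.007],"yaw": 0},{"linear": [0,0,-0.007],"yaw": 0},{"linear": [0,0,-0.006],"yaw": 0},{"linear": [0,0,0],"yaw": 0},{"linear": [-0.006,0,0],"yaw": 0},{"linear": [-0.006,0,0],"yaw": 0},{"linear": [-0.006,0,0.001],"yaw": 0},{"linear": [-0.006,0,0.001],"yaw": 0}])

```text
time_s: 6.23
position: [0.4323, 0.2218, 0.1553]
ee_rot: [[-0.0, 1.0, 0.0], [1.0, 0.0, 0.001], [0.001, 0.0, -1.0]]
ft_force: [0.1, 3.9, 3.0]
opening: 0.0234
grasp_force: 29.3
```

>>> move_arm(series=[{"linear": [-0.006,0,0.001],"yaw": 0},{"linear": [-0.006,0,0.001],"yaw": 0},{"linear": [-0.006,0,0.0015],"yaw": 0},{"linear": [-0.005,0,0.0015],"yaw": 0},{"linear": [-0.0055,0,0.002],"yaw": 0},{"linear": [-0.0055,0,0.0025],"yaw": 0},{"linear": [-0.005,0,0.003],"yaw": 0},{"linear": [-0.003,0,0.002],"yaw": 0},{"linear": [0,0,0],"yaw": 0},{"linear": [0,0,0],"yaw": 0}])

```text
time_s: 7.07
position: [0.432, 0.1798, 0.1405]
ee_rot: [[0.0, 1.0, -0.001], [1.0, -0.0, -0.001], [-0.001, -0.001, -1.0]]
ft_force: [-0.0, 0.6, 1.2]
opening: 0.0234
grasp_force: 30.0
```

Run:
```python
from h import *
t=cam("top");s=cam("scene")
cv2.imwrite("pics/c.png",np.hstack([tile(t["im"],110,230,100,130),tile(s["im"],340,150,100,130)]))
o=manip.observe();print(o["time_s"],o["position"],o["q"],o["opening"],o["ft_force"])
```

```text
7.1667 [0.432  0.18   0.1406] [ 12.3434   9.6308 -19.2863  61.1229  -0.0289 102.3437] 0.023242601427852762 [0.5326 1.421  1.5859]
```

View pics/c.png

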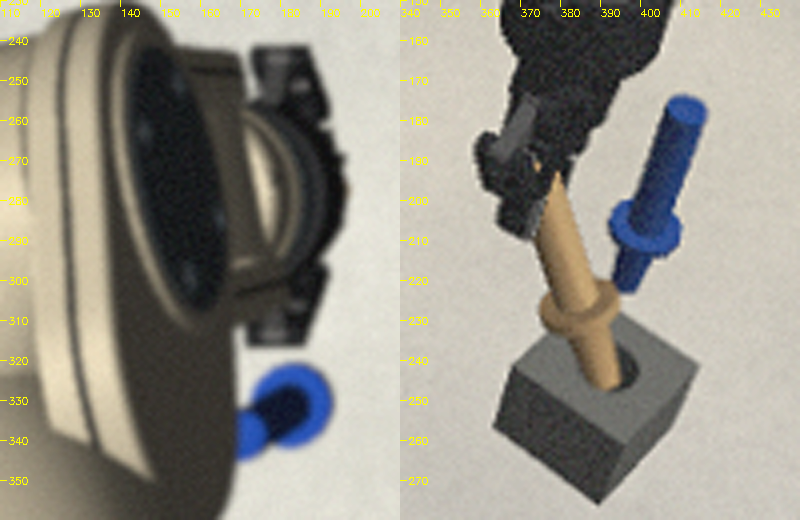

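The peg now leans in the grip, its collar at scene (385,226) and its foot still in the block's hole. I'll compute the angle, then lift it out for a clear measurement.

>>> move_arm(series=[{"linear": [0,0,-0.01],"yaw": 0},{"linear": [0,0,-0.015],"yaw": 0},{"linear": [0,0,-0.02],"yaw": 0},{"linear": [0,0,-0.02],"yaw": 0},{"linear": [-0.01,0,-0.015],"yaw": 0},{"linear": [-0.02,0,0],"yaw": 0},{"linear": [-0.02,0,0],"yaw": 0},{"linear": [-0.01,0,0],"yaw": 0},{"linear": [0,0,0],"yaw": 0},{"linear": [0,0,0],"yaw": 0}])

```text
time_s: 8.0
position: [0.432, 0.12, 0.2205]
ee_rot: [[0.001, 1.0, -0.001], [1.0, -0.001, -0.0], [-0.0, -0.001, -1.0]]
ft_force: [0.1, 0.2, -1.3]
opening: 0.023
grasp_force: 29.8
```

Run:
```python
from h import *
t=cam("top");s=cam("scene")
o=manip.observe();p=o["position"];print(o["time_s"],p,o["q"],o["opening"],o["ft_force"])
G=p+[0,0,.019]
for th in (25,30,35):
    a=np.array([0,-np.sin(np.radians(th)),np.cos(np.radians(th))])
    print(th,proj(s,[G-.0806*a,G-.1306*a]).ravel(),proj(t,[G-.0806*a,G-.1306*a]).ravel())
u,v=proj(s,G-.07*np.array([0,-.5,.866]))[0].astype(int)
a=tile(s["im"],u-50,v-65,100,130)
u,v=proj(t,G)[0].astype(int)
cv2.imwrite("pics/d.png",np.hstack([a,tile(t["im"],u-50,v-65,100,130)]))
```

```text
8.1 [0.4321 0.1206 0.2206] [  4.8475   5.1442 -12.5108  72.3791   0.0049  94.8387] 0.02309793998958092 [ 0.1199  0.5316 -2.2447]
25 [363.4336 189.9602 368.366  208.9789] [201.8912 277.61   195.5489 277.3452]
30 [366.2909 190.2558 372.9091 209.6252] [198.2545 277.7265 189.9101 277.5237]
35 [369.0986 190.3092 377.4098 209.9061] [194.6936 277.8469 184.3517 277.7094]
```

View pics/d.png

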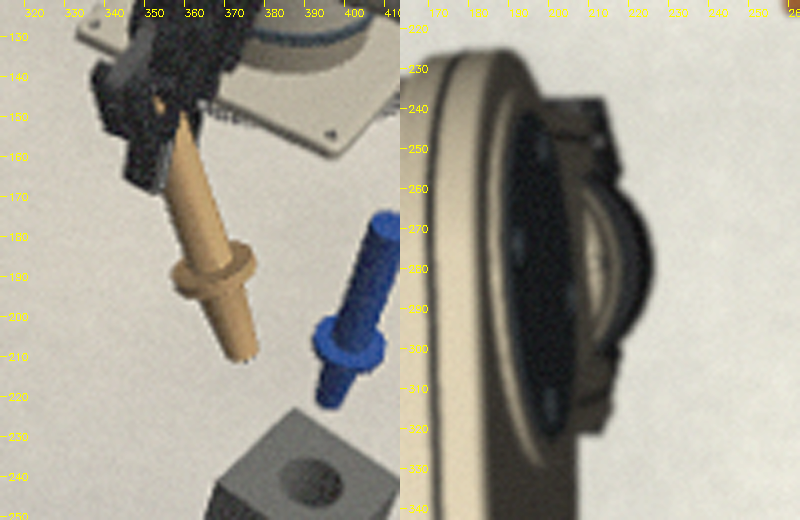

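Tilt is about 31° (foot at scene 374,209). Next I turn the lean towards the rack's front and travel there.

>>> move_arm(series=[{"linear": [0,0,-0.002],"yaw": 7.15},{"linear": [0,0,-0.002],"yaw": 7.15},{"linear": [0,0,-0.002],"yaw": 7.15},{"linear": [0,0,-0.002],"yaw": 7.15},{"linear": [0,0,-0.002],"yaw": 7.15},{"linear": [0,0,-0.002],"yaw": 7.15},{"linear": [0,0,-0.002],"yaw": 7.15},{"linear": [0,0,-0.002],"yaw": 7.15},{"linear": [0,0,-0.002],"yaw": 7.15},{"linear": [0,0,-0.002],"yaw": 7.15}])

```text
time_s: 8.93
position: [0.432, 0.1209, 0.2407]
ee_rot: [[0.95, 0.312, -0.001], [0.312, -0.95, 0.0], [-0.001, -0.0, -1.0]]
ft_force: [-0.3, 0.0, -1.0]
opening: 0.0233
grasp_force: 29.8
```

>>> move_arm(series=[{"linear": [0,0,0],"yaw": 6.15},{"linear": [0,0,0],"yaw": 6.15},{"linear": [-0.004,0.0306,0],"yaw": 0},{"linear": [-0.004,0.0306,0],"yaw": 0},{"linear": [-0.003,0.0306,0],"yaw": 0},{"linear": [-0.003,0.0306,0],"yaw": 0},{"linear": [-0.003,0.0306,0],"yaw": 0},{"linear": [-0.003,0.0306,0],"yaw": 0},{"linear": [-0.003,0.0306,0],"yaw": 0},{"linear": [0,0,0],"yaw": 0}])

```text
time_s: 9.77
position: [0.433, -0.0988, 0.2403]
ee_rot: [[0.994, 0.105, -0.0], [0.105, -0.994, -0.001], [-0.001, 0.001, -1.0]]
ft_force: [0.8, 0.0, -0.1]
opening: 0.0233
grasp_force: 30.0
```

>>> move_arm(series=[{"linear": [0.018,0.0015,0.006],"yaw": 0},{"linear": [0.018,0.0015,0.006],"yaw": 0},{"linear": [0.018,0.0015,0.006],"yaw": 0},{"linear": [0.018,0.0015,0.006],"yaw": 0},{"linear": [0.018,0.0015,0.008],"yaw": 0},{"linear": [0.02,0.0015,0.01],"yaw": 0},{"linear": [0,0,0],"yaw": 0},{"linear": [0,0,0],"yaw": 0},{"linear": [0,0,0],"yaw": 0},{"linear": [0,0,0],"yaw": 0}])

```text
time_s: 10.6
position: [0.5424, -0.0918, 0.1992]
ee_rot: [[0.994, 0.109, 0.0], [0.109, -0.994, -0.0], [0.0, 0.0, -1.0]]
ft_force: [0.0, 0.0, -0.8]
opening: 0.0232
grasp_force: 30.0
```

Run:
```python
from h import *
t=cam("top");s=cam("scene")
o=manip.observe();p=o["position"];print(o["time_s"],p,o["q"],o["ft_force"]);print(o["ee_rot"])
G=p+[0,0,.019];X=o["ee_rot"][:,0]
for th in (27,30,33):
    r=np.radians(th);a=-X*np.sin(r);a[2]=np.cos(r);print(th,G-.1306*a,proj(s,[G-.0806*a,G-.1306*a]).ravel())
print("mouth",proj(s,[.62,-.0868,.088]))
cv2.imwrite("pics/e.png",np.hstack([tile(s["im"],175,150,100,90,6)]))
```

```text
10.7 [ 0.5424 -0.0922  0.1995] [-18.3866  15.4276  -2.5777  71.9426  -0.0008 155.4111] [ 0.5231  0.7903 -0.4569]
[[ 0.9941  0.108   0.0009]
 [ 0.108  -0.9941 -0.0003]
 [ 0.0008  0.0004 -1.    ]]
27 [ 0.6014 -0.0858  0.1021] [230.957  183.2848 226.5907 203.3273]
30 [ 0.6073 -0.0852  0.1054] [229.8397 183.6554 224.7924 204.0485]
33 [ 0.6131 -0.0845  0.1089] [228.7359 183.9367 223.0054 204.6357]
mouth [[221.1342 212.1006]]
```

View pics/e.png

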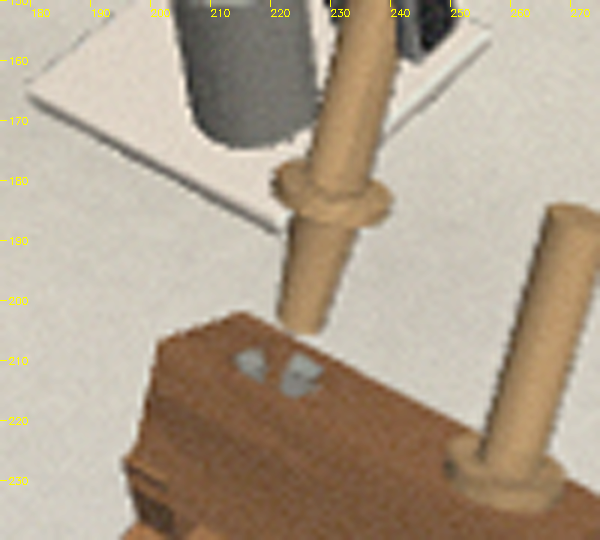

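The peg stands parallel to the fixed peg, its foot at scene (225,204), just above the socket at scene (221,211). I correct about 3 mm sideways and slide in along the axis.

>>> move_arm(series=[{"linear": [0.0027,0.003,0],"yaw": 0},{"linear": [0.0025,0,0.0043],"yaw": 0},{"linear": [0.0025,0,0.0043],"yaw": 0},{"linear": [0.0025,0,0.0043],"yaw": 0},{"linear": [0.0025,0,0.0043],"yaw": 0},{"linear": [0.0025,0,0.0043],"yaw": 0},{"linear": [0.0025,0,0.0043],"yaw": 0},{"linear": [0.0025,0,0.0043],"yaw": 0},{"linear": [0,0,0],"yaw": 0},{"linear": [0,0,0],"yaw": 0}])

```text
time_s: 11.53
position: [0.5625, -0.093, 0.1676]
ee_rot: [[0.994, 0.108, -0.002], [0.108, -0.994, 0.0], [-0.002, -0.001, -1.0]]
ft_force: [-1.3, -0.0, -4.2]
opening: 0.0235
grasp_force: 29.8
```

>>> move_arm(series=[{"linear": [0.0025,0,0.0043],"yaw": 0},{"linear": [0.0025,0,0.0043],"yaw": 0},{"linear": [0.0025,0,0.0043],"yaw": 0},{"linear": [0,0,0],"yaw": 0},{"linear": [0,0,0],"yaw": 0},{"linear": [0,0,0],"yaw": 0},{"linear": [0,0,0],"yaw": 0},{"linear": [0,0,0],"yaw": 0},{"linear": [0,0,0],"yaw": 0},{"linear": [0,0,0],"yaw": 0}])

```text
time_s: 12.37
position: [0.5706, -0.0924, 0.1559]
ee_rot: [[0.994, 0.108, 0.0], [0.108, -0.994, -0.0], [0.0, 0.0, -1.0]]
ft_force: [-0.3, -1.1, -5.2]
opening: 0.0233
grasp_force: 29.9
```

>>> move_arm(series=[{"linear": [0,0,0],"yaw": 0},{"linear": [0,0,0],"yaw": 0},{"linear": [0.0025,0,0.0043],"yaw": 0},{"linear": [0.0015,0,0.0026],"yaw": 0},{"linear": [0.001,0,0.0017],"yaw": 0},{"linear": [0,0,0],"yaw": 0},{"linear": [0,0,0],"yaw": 0},{"linear": [0,0,0],"yaw": 0},{"linear": [0,0,0],"yaw": 0},{"linear": [0,0,0],"yaw": 0}], squeeze=100)

```text
time_s: 13.2
position: [0.5753, -0.0919, 0.148]
ee_rot: [[0.994, 0.108, 0.0], [0.108, -0.994, -0.0], [0.0, 0.0, -1.0]]
ft_force: [-6.3, -2.1, 3.6]
opening: 0.0222
grasp_force: 98.7
```

>>> move_arm(series=[{"linear": [0.0015,0,0.0026],"yaw": 0},{"linear": [0.0015,0,0.0026],"yaw": 0},{"linear": [0.0015,0,0.0026],"yaw": 0},{"linear": [0.001,0,0.0017],"yaw": 0},{"linear": [0,0,0],"yaw": 0},{"linear": [0,0,0],"yaw": 0},{"linear": [0,0,0],"yaw": 0},{"linear": [0,0,0],"yaw": 0},{"linear": [0,0,0],"yaw": 0},{"linear": [0,0,0],"yaw": 0}])

```text
time_s: 14.03
position: [0.5799, -0.0914, 0.1395]
ee_rot: [[0.994, 0.108, -0.0], [0.108, -0.994, -0.001], [-0.001, 0.001, -1.0]]
ft_force: [-14.9, -2.8, 13.5]
opening: 0.0222
grasp_force: 100.0
```

Run:
```python
from h import *
t=cam("top");s=cam("scene")
o=manip.observe();p=o["position"];print(o["time_s"],p,o["q"],o["ft_force"])
cv2.imwrite("pics/f.png",np.hstack([tile(s["im"],185,150,100,100,6)]))
```

```text
14.1333 [ 0.5798 -0.0914  0.1395] [-17.1136  20.6783  -3.8366  65.491   -0.0644 156.694 ] [-14.1903  -2.3922  14.0377]
```

View pics/f.png

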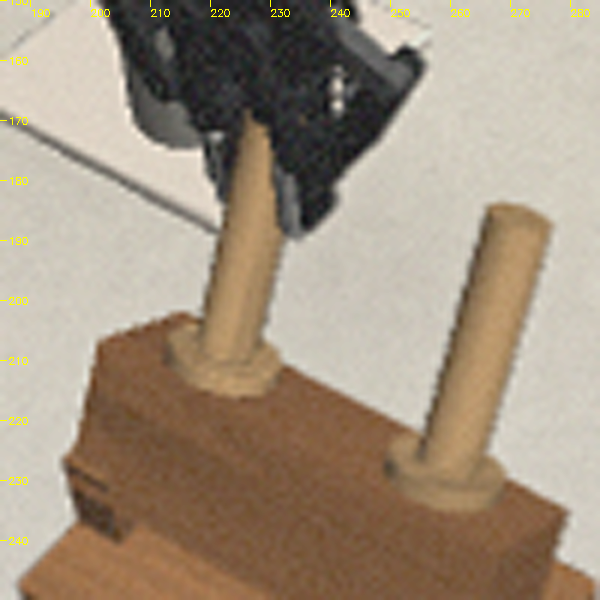

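>>> move_arm(series=[{"linear": [0.0005,0,0.001],"yaw": 0},{"linear": [0.0005,0,0.001],"yaw": 0},{"linear": [0.0005,0,0.001],"yaw": 0},{"linear": [0,0,0],"yaw": 0},{"linear": [0,0,0],"yaw": 0},{"linear": [0,0,0],"yaw": 0},{"linear": [0,0,0],"yaw": 0},{"linear": [0,0,0],"yaw": 0},{"linear": [0,0,0],"yaw": 0},{"linear": [0,0,0],"yaw": 0}])

```text
time_s: 14.97
position: [0.5798, -0.0915, 0.1392]
ee_rot: [[0.994, 0.108, -0.001], [0.108, -0.994, -0.002], [-0.001, 0.002, -1.0]]
ft_force: [-30.8, -1.5, 39.1]
opening: 0.0222
grasp_force: 102.8
```

Run:
```python
from h import *
s=cam("scene");t=cam("top")
n=np.array([-.4971,-.054,.866]);y=np.array([-.108,.994,0]);S=np.array([.62,-.0868,.088])
for o in (S,S+.1*y):
    a,b=proj(s,[o+.01*n,o+.06*n]);print(a,b,(b-a)[0]/(b-a)[1])
```

```text
[222.0961 208.1647] [227.0549 187.9518] -0.24532934820504454
[258.8488 227.3205] [264.9026 206.6137] -0.29235785922414453
```

Axial force jumped to about 49 N with almost no motion, so the collar is on a hard stop. I unload, release, lift and look.

>>> move_arm(series=[{"linear": [-0.001,0,-0.002],"yaw": 0},{"linear": [0,0,0],"yaw": 0},{"linear": [0,0,0],"yaw": 0},{"linear": [0,0,0],"yaw": 0},{"linear": [0,0,0],"yaw": 0},{"linear": [0,0,0],"yaw": 0},{"linear": [0,0,0],"yaw": 0},{"linear": [0,0,0],"yaw": 0},{"linear": [0,0,0],"yaw": 0},{"linear": [0,0,0],"yaw": 0}])

```text
time_s: 15.9
position: [0.5799, -0.0914, 0.1394]
ee_rot: [[0.994, 0.108, -0.0], [0.108, -0.994, -0.001], [-0.001, 0.001, -1.0]]
ft_force: [-21.7, -2.7, 23.2]
opening: 0.0224
grasp_force: 100.8
```

>>> move_arm(series=[{"linear": [0,0,0],"yaw": 0},{"linear": [0,0,0],"yaw": 0},{"linear": [0,0,0],"yaw": 0},{"linear": [0,0,0],"yaw": 0},{"linear": [0,0,0],"yaw": 0},{"linear": [0,0,-0.01],"yaw": 0},{"linear": [0,0,-0.02],"yaw": 0},{"linear": [0,0,-0.02],"yaw": 0},{"linear": [0,0,-0.02],"yaw": 0},{"linear": [0,0,-0.01],"yaw": 0}], gripper=60)

```text
time_s: 16.73
position: [0.5823, -0.0913, 0.2197]
ee_rot: [[0.994, 0.108, 0.003], [0.108, -0.994, -0.001], [0.003, 0.001, -1.0]]
ft_force: [-0.2, -0.2, 0.7]
opening: 0.0513
grasp_force: 0.0
```

Run:
```python
from h import *
s=cam("scene");t=cam("top")
o=manip.observe();p=o["position"];print(o["time_s"],p,o["ft_force"])
n=np.array([-.4971,-.054,.866]);S=np.array([.62,-.0868,.088])
print(proj(s,[S,S+.008*n,S+.105*n]).ravel(),proj(t,[S,S+.008*n,S+.105*n]).ravel())
cv2.imwrite("pics/g.png",tile(s["im"],190,160,100,95,6))
```

```text
16.8333 [ 0.5825 -0.0914  0.2187] [ 0.3195  0.43   -1.5503]
[221.1342 212.1006 221.9029 208.9547 231.7363 168.9862] [322.1444 185.3032 322.7073 186.5185 330.3445 203.0001]
```

View pics/g.png

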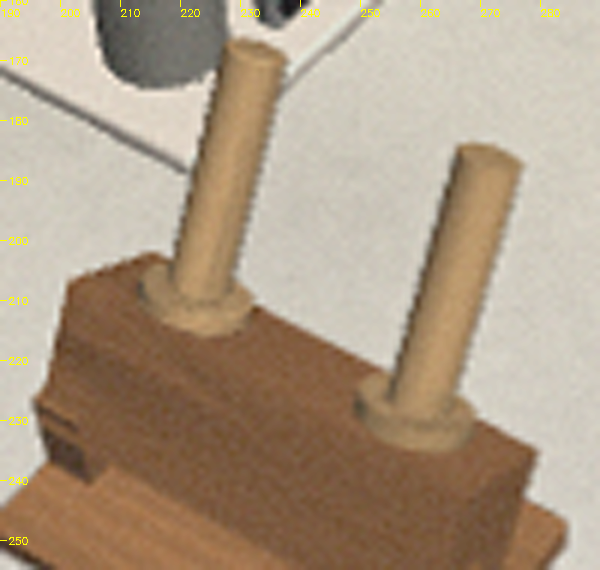

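The collar sits flat, with the peg's top at scene (232.6,168.4) against a predicted (231.7,169.0), parallel to the fixed peg. I give it one tap along the axis with closed fingers to be sure.

>>> move_arm(series=[{"linear": [-0.011,0,0],"yaw": 0},{"linear": [-0.011,0,0],"yaw": 0},{"linear": [-0.011,0,0],"yaw": 0},{"linear": [0,0,0],"yaw": 0},{"linear": [0,0,0],"yaw": 0},{"linear": [0,0,0],"yaw": 0},{"linear": [0,0,0.007],"yaw": 0},{"linear": [0,0,0.007],"yaw": 0},{"linear": [0,0,0.007],"yaw": 0},{"linear": [0,0,0.006],"yaw": 0}], gripper=0, squeeze=20)

```text
time_s: 17.67
position: [0.5487, -0.0946, 0.1882]
ee_rot: [[0.994, 0.108, -0.001], [0.108, -0.994, 0.0], [-0.001, -0.001, -1.0]]
ft_force: [0.1, 0.0, 0.7]
opening: 0.0003
grasp_force: 0.0
```

>>> move_arm(series=[{"linear": [0.002,0,0.0035],"yaw": 0},{"linear": [0.002,0,0.0035],"yaw": 0},{"linear": [0.001,0,0.0017],"yaw": 0},{"linear": [0.001,0,0.0017],"yaw": 0},{"linear": [0.0005,0,0.0009],"yaw": 0},{"linear": [0.0005,0,0.0009],"yaw": 0},{"linear": [0.0005,0,0.0009],"yaw": 0},{"linear": [0,0,0],"yaw": 0},{"linear": [0,0,0],"yaw": 0},{"linear": [0,0,0],"yaw": 0}])

```text
time_s: 18.5
position: [0.5558, -0.0941, 0.1775]
ee_rot: [[0.994, 0.108, 0.0], [0.108, -0.994, -0.001], [0.0, 0.001, -1.0]]
ft_force: [-5.6, 0.2, 7.4]
opening: -0.0001
grasp_force: 4.3
```

>>> move_arm(series=[{"linear": [0.0005,0,0.0009],"yaw": 0},{"linear": [0.0005,0,0.0009],"yaw": 0},{"linear": [0.0005,0,0.0009],"yaw": 0},{"linear": [0,0,0],"yaw": 0},{"linear": [0,0,0],"yaw": 0},{"linear": [0,0,0],"yaw": 0},{"linear": [0,0,0],"yaw": 0},{"linear": [0,0,0],"yaw": 0},{"linear": [0,0,0],"yaw": 0},{"linear": [0,0,0],"yaw": 0}])

```text
time_s: 19.33
position: [0.5562, -0.0942, 0.1769]
ee_rot: [[0.994, 0.108, 0.0], [0.108, -0.994, -0.002], [0.0, 0.002, -1.0]]
ft_force: [-17.3, -0.7, 27.2]
opening: 0.0001
grasp_force: 15.8
```

The tap pressed 32 N with no give, so the peg is home. Now to the beaker.

>>> move_arm(series=[{"linear": [-0.005,0,-0.009],"yaw": 0},{"linear": [-0.005,0,-0.009],"yaw": 0},{"linear": [0,0,-0.02],"yaw": 0},{"linear": [0,0,-0.02],"yaw": 0},{"linear": [-0.0156,0.0261,0],"yaw": 0},{"linear": [-0.0156,0.0261,0],"yaw": 0},{"linear": [-0.0156,0.0261,0],"yaw": 0},{"linear": [-0.0156,0.0261,0],"yaw": 0},{"linear": [-0.0156,0.0261,0],"yaw": 0},{"linear": [-0.0156,0.0261,0],"yaw": 0}])

```text
time_s: 20.17
position: [0.4709, -0.2619, 0.2324]
ee_rot: [[0.994, 0.108, 0.001], [0.108, -0.994, -0.0], [0.001, 0.0, -1.0]]
ft_force: [0.7, -0.4, 0.7]
opening: 0.0001
grasp_force: 0.0
```

>>> move_arm(series=[{"linear": [0,0,0],"yaw": 0},{"linear": [0,0,0],"yaw": 0},{"linear": [0,0,0],"yaw": 0},{"linear": [0,0,0],"yaw": 0},{"linear": [0,0,0],"yaw": 0},{"linear": [0,0,0.02],"yaw": 0},{"linear": [0,0,0.02],"yaw": 0},{"linear": [0,0,0.02],"yaw": 0},{"linear": [0,0,0.02],"yaw": 0},{"linear": [0,0,0],"yaw": 0}], gripper=100)

```text
time_s: 21.0
position: [0.4707, -0.2587, 0.1486]
ee_rot: [[0.994, 0.11, -0.004], [0.11, -0.994, 0.003], [-0.004, -0.004, -1.0]]
ft_force: [-0.8, -0.4, 0.7]
opening: 0.0852
grasp_force: 0.0
```

>>> move_arm(series=[{"linear": [0,0.001,0.012],"yaw": 0},{"linear": [0,0,0.012],"yaw": 0},{"linear": [0,0,0.012],"yaw": 0},{"linear": [0,0,0.012],"yaw": 0},{"linear": [0,0,0.012],"yaw": 0},{"linear": [0,0,0.012],"yaw": 0},{"linear": [0,0,0.012],"yaw": 0},{"linear": [0,0,0.012],"yaw": 0},{"linear": [0,0,0],"yaw": 0},{"linear": [0,0,0],"yaw": 0}])

```text
time_s: 21.83
position: [0.4721, -0.2613, 0.0565]
ee_rot: [[0.994, 0.109, -0.0], [0.109, -0.994, 0.0], [-0.0, -0.0, -1.0]]
ft_force: [0.8, -0.9, 0.1]
opening: 0.0856
grasp_force: 0.0
```

>>> move_arm(series=[{"linear": [0,0,0],"yaw": 0},{"linear": [0,0,0],"yaw": 0},{"linear": [0,0,0],"yaw": 0},{"linear": [0,0,0],"yaw": 0},{"linear": [0,0,0],"yaw": 0},{"linear": [0,0,0],"yaw": 0},{"linear": [0,0,0],"yaw": 0},{"linear": [0,0,0],"yaw": 0},{"linear": [0,0,0],"yaw": 0},{"linear": [0,0,0],"yaw": 0}], gripper=0, squeeze=25)

```text
time_s: 22.67
position: [0.4724, -0.262, 0.0572]
ee_rot: [[0.994, 0.108, 0.002], [0.108, -0.994, -0.001], [0.002, 0.001, -1.0]]
ft_force: [-0.8, 0.3, 5.2]
opening: 0.0595
grasp_force: 25.8
```

>>> move_arm(series=[{"linear": [0,0,-0.015],"yaw": 0},{"linear": [0,0,-0.02],"yaw": 0},{"linear": [0,0,-0.025],"yaw": 0},{"linear": [0,0,-0.025],"yaw": 0},{"linear": [0,0,-0.025],"yaw": 0},{"linear": [0,0,-0.025],"yaw": 0},{"linear": [0,0,-0.025],"yaw": 0},{"linear": [0,0,-0.02],"yaw": 0},{"linear": [0,0,-0.013],"yaw": 0},{"linear": [0,0,0],"yaw": 0}])

```text
time_s: 23.5
position: [0.4724, -0.2621, 0.2522]
ee_rot: [[0.994, 0.108, 0.004], [0.108, -0.994, -0.003], [0.004, 0.004, -1.0]]
ft_force: [0.2, -0.3, -1.6]
opening: 0.0594
grasp_force: 27.9
```

>>> move_arm(series=[{"linear": [0.01,-0.012,0],"yaw": 0},{"linear": [0.02,-0.025,0],"yaw": 0},{"linear": [0.02,-0.025,0],"yaw": 0},{"linear": [0.02,-0.025,0],"yaw": 0},{"linear": [0.02,-0.025,0],"yaw": 0},{"linear": [0.02,-0.025,0],"yaw": 0},{"linear": [0.0175,-0.021,0],"yaw": 0},{"linear": [0,0,0],"yaw": 0},{"linear": [0,0,0],"yaw": 0},{"linear": [0,0,0],"yaw": 0}])

```text
time_s: 24.33
position: [0.581, -0.0908, 0.2481]
ee_rot: [[0.994, 0.109, -0.001], [0.109, -0.994, 0.0], [-0.001, -0.0, -1.0]]
ft_force: [-0.8, 0.0, -0.9]
opening: 0.0594
grasp_force: 27.8
```

Run:
```python
from h import *
s=cam("scene");t=cam("top")
o=manip.observe();p=o["position"];print(o["time_s"],p,o["q"],o["ft_force"],o["opening"])
n=np.array([-.4971,-.054,.866]);T=np.array([.5678,-.0925,.1789])
B=p-[0,0,.045]-.002*o["ee_rot"][:,0]
print("rim centre pred",proj(s,B),"peg top",proj(s,T))
# beaker rim extents in scene: bottom edge region, grayscale dump along rows
g=cv2.cvtColor(s["im"],cv2.COLOR_BGR2HSV); u,v=proj(s,B)[0].astype(int)
X=np.array([[B[0]+.03*np.cos(a),B[1]+.03*np.sin(a),B[2]] for a in np.linspace(0,6.28,40)]);q=proj(s,X);print(q.min(0),q.max(0))
for k in range(-14,16,3): print(v+k," ".join(f"{a}" for a in s["im"][v+k,u-26:u+27,2]))
```

```text
24.4333 [ 0.5809 -0.0916  0.2486] [-17.1247  18.4108   8.8505  80.4685  -0.012  156.7301] [ 0.574  -0.4594 -1.052 ] 0.059339266077879906
rim centre pred [[227.2607 163.3286]] peg top [[231.7288 168.9893]]
[212.8489 153.8318] [241.6365 173.3311]
149 127 127 128 129 129 130 126 129 129 130 81 36 42 40 40 41 44 49 46 53 54 57 58 60 58 62 63 61 67 62 62 62 37 36 46 62 39 11 19 14 16 71 132 123 116 124 124 126 123 122 123 120 123
152 129 129 129 129 129 130 129 130 126 131 137 27 30 39 43 40 46 46 44 49 53 51 58 56 58 60 66 65 65 65 64 66 60 41 46 59 71 67 62 55 66 113 132 130 131 127 130 132 129 126 108 108 126
155 129 129 129 129 128 130 127 129 126 130 132 80 31 36 41 41 45 45 46 46 49 55 54 57 58 61 64 62 64 61 63 66 65 63 65 63 65 64 63 59 60 98 133 131 128 129 128 129 128 130 130 133 131
158 127 129 129 128 128 130 128 128 127 129 130 135 28 36 39 38 40 46 48 49 51 52 54 56 62 57 62 63 64 64 66 66 62 65 61 67 63 64 60 56 58 88 134 127 130 131 128 130 131 131 130 131 121
161 131 127 131 128 130 131 127 127 128 127 132 133 77 33 39 38 43 48 49 48 45 54 56 57 63 59 62 61 68 69 62 66 64
[... 357 characters left out ...]
5 63 61 63 65 66 65 67 66 66 63 66 84 108 134 124 104 94 102 128 123 121 121 122 123 121
170 130 129 130 129 129 129 129 130 129 130 129 127 130 131 131 132 107 56 42 47 50 53 54 56 56 61 61 61 64 65 66 65 63 65 66 66 85 119 132 117 100 101 126 123 124 121 124 119 125 120 124 121 124
173 129 130 133 130 130 127 129 130 127 129 130 128 128 131 129 133 127 129 129 130 132 133 135 129 69 55 76 88 97 105 111 108 106 102 89 86 99 99 106 126 122 123 122 121 121 119 121 122 120 122 121 123 123
176 121 130 134 129 129 129 129 129 129 130 130 130 129 129 129 128 131 130 130 131 130 129 129 125 61 71 84 97 100 104 107 103 103 93 80 88 121 124 120 118 120 118 122 123 122 121 121 120 120 121 118 119 122
```

Beaker edges in the scene image (213 to 241.5) match the prediction, so the x offset is right. I lower it over the peg top.

>>> move_arm(series=[{"linear": [0,0,0.008],"yaw": 0},{"linear": [0,0,0.008],"yaw": 0},{"linear": [0,0,0.008],"yaw": 0},{"linear": [0,0,0.008],"yaw": 0},{"linear": [0,0,0.008],"yaw": 0},{"linear": [0,0,0.008],"yaw": 0},{"linear": [0,0,0.006],"yaw": 0},{"linear": [0,0,0.006],"yaw": 0},{"linear": [0,0,0],"yaw": 0},{"linear": [0,0,0],"yaw": 0}])

```text
time_s: 25.27
position: [0.5814, -0.0907, 0.1887]
ee_rot: [[0.994, 0.108, -0.0], [0.108, -0.994, 0.0], [-0.0, -0.0, -1.0]]
ft_force: [0.6, 0.2, -1.0]
opening: 0.0599
grasp_force: 27.8
```

>>> move_arm(series=[{"linear": [0,0,0.0085],"yaw": 0},{"linear": [-0.0037,0,0.0024],"yaw": 0},{"linear": [-0.0037,0,0.0024],"yaw": 0},{"linear": [-0.0037,0,0.0024],"yaw": 0},{"linear": [-0.0032,0,0.003],"yaw": 0},{"linear": [-0.0032,0,0.003],"yaw": 0},{"linear": [-0.0032,0,0.003],"yaw": 0},{"linear": [0,0,0],"yaw": 0},{"linear": [0,0,0],"yaw": 0},{"linear": [0,0,0],"yaw": 0}], squeeze=20)

```text
time_s: 26.1
position: [0.5605, -0.0931, 0.1639]
ee_rot: [[0.994, 0.108, -0.001], [0.108, -0.994, 0.0], [-0.001, -0.0, -1.0]]
ft_force: [-0.2, -0.3, -1.0]
opening: 0.059
grasp_force: 21.8
```

>>> move_arm(series=[{"linear": [-0.0028,0,0.0036],"yaw": 0},{"linear": [-0.0028,0,0.0036],"yaw": 0},{"linear": [-0.0028,0,0.0036],"yaw": 0},{"linear": [0,0,0],"yaw": 0},{"linear": [0,0,0],"yaw": 0},{"linear": [0,0,0],"yaw": 0},{"linear": [0,0,0],"yaw": 0},{"linear": [0,0,0],"yaw": 0},{"linear": [0,0,0],"yaw": 0},{"linear": [0,0,0],"yaw": 0}])

```text
time_s: 26.93
position: [0.5525, -0.0939, 0.1533]
ee_rot: [[0.994, 0.108, -0.0], [0.108, -0.994, 0.0], [-0.0, -0.0, -1.0]]
ft_force: [-0.2, -1.3, -1.1]
opening: 0.0587
grasp_force: 21.9
```

>>> move_arm(series=[{"linear": [0.0015,0,0.0026],"yaw": 0},{"linear": [0.0015,0,0.0026],"yaw": 0},{"linear": [0.0015,0,0.0026],"yaw": 0},{"linear": [0.0015,0,0.0026],"yaw": 0},{"linear": [0,0,0],"yaw": 0},{"linear": [0,0,0],"yaw": 0},{"linear": [0,0,0],"yaw": 0},{"linear": [0,0,0],"yaw": 0},{"linear": [0,0,0],"yaw": 0},{"linear": [0,0,0],"yaw": 0}])

```text
time_s: 27.77
position: [0.5585, -0.0933, 0.1431]
ee_rot: [[0.994, 0.108, 0.0], [0.108, -0.994, -0.0], [0.0, 0.0, -1.0]]
ft_force: [0.1, -0.4, -1.5]
opening: 0.059
grasp_force: 21.9
```

Run:
```python
from h import *
s=cam("scene")
o=manip.observe();p=o["position"];print(o["time_s"],p,o["ft_force"],o["opening"])
X=o["ee_rot"][:,0].copy();X[2]=0;Y=np.array([-X[1],X[0],0]);G=p+[0,0,.025]-.002*X
for th in (0,10,20,30,40):
    r=np.radians(th);n=-X*np.sin(r);n[2]=np.cos(r);x=X*np.cos(r);x[2]=np.sin(r)
    q=proj(s,[G-.07*n+.03*(x*np.cos(a)+Y*np.sin(a)) for a in np.linspace(0,6.28,60)]);i=q.argmin(0);j=q.argmax(0)
    print(th,"left",q[i[0]],"right",q[j[0]],"bottom",q[j[1]])
for v in range(165,216,3): print(v," ".join(f"{a}" for a in s["im"][v,200:250,2]))
cv2.imwrite("pics/k.png",tile(s["im"],170,110,130,130,4))
```

```text
27.8167 [ 0.5585 -0.0933  0.1431] [-0.0916  0.5925 -2.1048] 0.05885752880267547
0 left [224.8989 193.0231] right [250.7589 190.7987] bottom [236.3927 201.2876]
10 left [221.507  194.8624] right [247.6801 194.7291] bottom [234.4708 203.0003]
20 left [218.204 195.884] right [244.4578 198.1116] bottom [234.1375 204.0163]
30 left [215.0842 195.4589] right [241.187  201.4127] bottom [233.8554 204.4395]
40 left [212.2081 194.8628] right [237.9626 203.2408] bottom [234.4514 204.52  ]
165 128 128 128 129 127 129 127 130 128 127 129 129 128 130 131 130 131 130 65 18 46 18 23 39 50 54 59 60 75 74 68 76 71 73 71 73 72 74 76 73 69 10 14 19 11 18 27 39 20 18
168 128 128 130 130 129 128 127 128 130 128 129 131 128 129 132 129 127 130 129 65 47 29 42 47 55 56 64 65 65 66 69 74 71 76 74 79 78 86 81 80 79 74 44 6 16 23 14 30 19 22
171 129 132 128 128 129 130 128 130 128 129 131 132 131 131 129 131 127 131 129 129 83 30 39 50 56 58 64 65 67 69 76 74 75 76 74 77 82 83 82 80 79 76 81 70 16 14 23 16 28 18
174 129 131 127 129 130 130 129 129 129 130 129 129 127 129 130 131 129 132 131 127 53 37 47 53 57 6
[... 1647 characters left out ...]
122 124 122 121 122 120 115 91 89 65 69 66 68 66 70 74 81 80 64 78 90 102 106 107 109 94 96 94 81 80 105 93 97 99 98 95 93 97 122 120 117 118 120 118 119 117 120 114 118 117
207 123 80 73 72 76 75 74 70 71 68 66 69 65 63 85 86 88 84 80 86 103 102 106 108 97 94 97 81 72 93 109 124 118 120 119 116 118 117 118 114 113 119 116 117 118 118 118 117 120 117
210 104 65 68 69 73 71 74 72 74 73 71 69 70 72 61 75 91 92 84 90 90 92 87 86 83 83 79 93 93 91 93 96 108 117 119 123 119 118 120 118 120 118 118 121 122 119 119 119 116 119
213 59 67 68 69 68 68 67 68 68 73 70 69 68 70 73 72 77 94 99 101 102 105 108 111 111 107 105 103 97 93 79 68 72 72 72 72 73 90 108 116 122 118 121 119 120 122 119 119 119 118
```

The beaker leans about 29° over the peg (rim edge at scene 216,195 to 241,201). I slide it the last bit down and release.

>>> move_arm(series=[{"linear": [0.0015,0,0.0026],"yaw": 0},{"linear": [0.0015,0,0.0026],"yaw": 0},{"linear": [0.0005,0,0.0009],"yaw": 0},{"linear": [0,0,0],"yaw": 0},{"linear": [0,0,0],"yaw": 0},{"linear": [0,0,0],"yaw": 0},{"linear": [0,0,0],"yaw": 0},{"linear": [0,0,0],"yaw": 0},{"linear": [0,0,0],"yaw": 0},{"linear": [0,0,0],"yaw": 0}])

```text
time_s: 28.65
position: [0.562, -0.0929, 0.137]
ee_rot: [[0.994, 0.108, 0.0], [0.108, -0.994, -0.0], [0.0, 0.0, -1.0]]
ft_force: [-0.8, 0.0, 4.3]
opening: 0.0589
grasp_force: 20.9
```

>>> move_arm(series=[{"linear": [0,0,0],"yaw": 0},{"linear": [0,0,0],"yaw": 0},{"linear": [0,0,0],"yaw": 0},{"linear": [0,0,0],"yaw": 0},{"linear": [0,0,0],"yaw": 0},{"linear": [0,0,0],"yaw": 0},{"linear": [0,0,0],"yaw": 0},{"linear": [0,0,0],"yaw": 0},{"linear": [0,0,0],"yaw": 0},{"linear": [0,0,0],"yaw": 0}], gripper=100)

```text
time_s: 29.48
position: [0.562, -0.0929, 0.1369]
ee_rot: [[0.994, 0.108, 0.0], [0.108, -0.994, -0.0], [0.0, 0.0, -1.0]]
ft_force: [0.9, 0.0, -0.5]
opening: 0.0853
grasp_force: 0.0
```

Released, with the crown in contact (4 N). I rise straight up and draw back.

>>> move_arm(series=[{"linear": [0,0,-0.008],"yaw": 0},{"linear": [0,0,-0.012],"yaw": 0},{"linear": [0,0,-0.015],"yaw": 0},{"linear": [0,0,-0.02],"yaw": 0},{"linear": [0,0,-0.02],"yaw": 0},{"linear": [0,0,-0.02],"yaw": 0},{"linear": [0,0,-0.02],"yaw": 0},{"linear": [-0.02,0,-0.01],"yaw": 0},{"linear": [-0.03,0,0],"yaw": 0},{"linear": [-0.03,0,0],"yaw": 0}])

```text
time_s: 30.32
position: [0.482, -0.1016, 0.2627]
ee_rot: [[0.994, 0.109, 0.001], [0.109, -0.994, -0.001], [0.001, 0.001, -1.0]]
ft_force: [-0.4, -0.7, 0.8]
opening: 0.0856
grasp_force: 0.0
```

>>> move_arm(series=[{"linear": [-0.03,0,0],"yaw": 0},{"linear": [-0.02,0,0],"yaw": 0},{"linear": [0,0,0],"yaw": 0},{"linear": [0,0,0],"yaw": 0},{"linear": [0,0,0],"yaw": 0},{"linear": [0,0,0],"yaw": 0},{"linear": [0,0,0],"yaw": 0},{"linear": [0,0,0],"yaw": 0},{"linear": [0,0,0],"yaw": 0},{"linear": [0,0,0],"yaw": 0}])

```text
time_s: 31.15
position: [0.4329, -0.1069, 0.2617]
ee_rot: [[0.994, 0.108, -0.0], [0.108, -0.994, 0.0], [-0.0, -0.0, -1.0]]
ft_force: [-0.1, 0.4, -0.8]
opening: 0.0852
grasp_force: 0.0
```

Run:
```python
from h import *
s=cam("scene");t=cam("top")
print(manip.observe()["position"],manip.observe()["ft_force"])
cv2.imwrite("pics/z.png",np.hstack([tile(s["im"],180,130,100,130,4),tile(t["im"],250,140,100,130,4)]))
```

```text
[ 0.4328 -0.1069  0.2617] [ 0.0717 -0.7682  1.8755]
```

View pics/z.png

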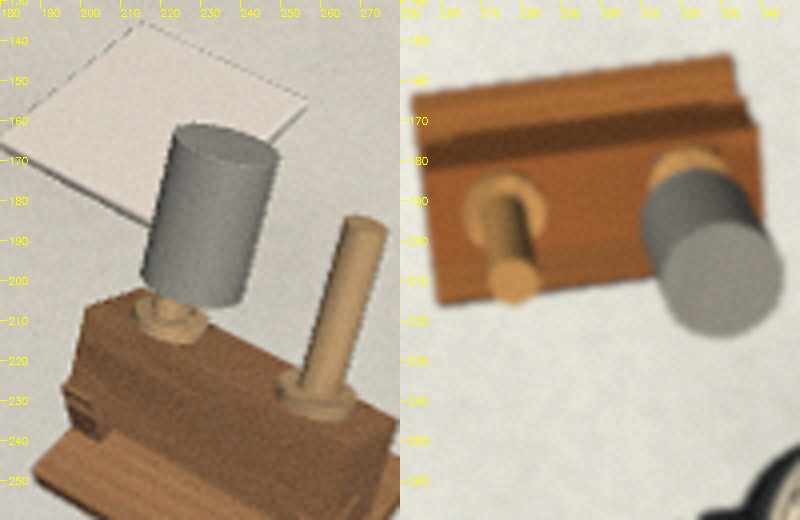

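The beaker hangs upside down on the seated peg (scene 230,185; top 330,208), aligned with the lean. The collar is flat on the beam and the gripper is well clear, so I hand in.

```bash
python3 -c "
from station import manip
print(manip.close_job())"
```

```text
the job is handed in; nothing more can be done
None
```

The peg is driven home in the leaning socket and the beaker hangs upside down over it, released; I handed the job in at about 31 s with no verdict returned.

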